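Press home a phone stand's loose rivet with the locking clamp

ROBOT

A 7-joint arm with a two-finger parallel gripper is mounted at the origin on the work surface. World frame = base frame: x ahead of the robot, y to its left, z up, the work surface at z = 0. Lengths are in m, angles in rad, forces in N, time in s.
With the tool pointing down it reaches from about 0.425 to 0.925 m from the base axis. Payload 6.8 kg.
Tool frame: the origin (TCP) lies on the front face of the gripper's body, between the roots of the fingers; the fingertips stand 73 mm ahead of it and the grasp point (between the pads) lies 54 mm ahead of it; z points along the fingers, x is the direction in which the jaws open and shut, and the axes are right-handed (so a half turn about z gives the same grasp; the last joint's range is limited). The gripper opens to 85 mm and grips with 20 to 120 N. Pads are 22 mm wide; open, the fingers measure 114 mm over their backs; the gripper's body (76 mm by 85 mm) begins 54 mm behind the grasp point. The pads swing forward as they close: fully open they stand 13 mm farther back than shut.
Start: joints at [-1.357, 0.477, 0.022, 1.555, -0.011, 1.109, -0.083], TCP at [0.213, 0.64, 0.304] pointing down, gripper open.
Joint ranges: [-2.96, 2.96], [-0.34, 2.1], [-1.41, 1.46], [0.24, 2.44], [-1.37, 4.51], [0.17, 1.92], [-2.96, 2.96]. Speed limits (rad/s): [2.39, 2.39, 3.14, 3.14, 3.14, 3.14, 3.14].

INTERFACE

Orientations are given as a unit quaternion [w, x, y, z].
In Python, from station import get_obs, read_camera, hand_in gives the robot as it stands. The module is installed in compiled form; this text tells all that it offers.
- The arm moves only by the shell command python3 -m creep 'ROWS' [FORCE]. ROWS is JSON, a list that holds one entry, the list of rows, each a list of 7 numbers: the turn, a rotation vector about the tool's x, y, z in rad, then the shift along the tool's x, y, z in m, then the finger opening in m, from 0 to 0.0854. A call has 1 to 20 rows; each row shifts and turns the pose as measured when the row begins, along the tool's axes as they then stand; what a row does not reach is not made up. A row lasts 1/12 s, in which the tool goes at most 41.7 mm and 7.16 degrees, less where a joint would pass 70% of its speed; a pose out of reach is approached as far as the arm can. A call is refused whole if a number of a shift passes 0.0417 or a number of a turn 0.125, either way. A call with a gripper value outside its range is refused whole. The fingers move at their own pace and stop on an object; FORCE is the grip in N (left out, the last holds). Time passes only in rows, so rows that do not move let the fingers close. It gives the time, the measured TCP pose, the force and the opening at its end, in the units of the state.
- get_obs(): the state, without advancing time (a new reading comes with each control period).
- read_camera(name): name is "scene" or "side" or "wrist"; returns a dict with "color" (480x640x3 uint8, red, green, blue), "range_z" (480x640 float32, m along the optical axis (not along the pixel's ray), 0 where there is no reading), "fovy" (degrees; the focal length in pixels is half the picture's height over the tangent of half this angle, whatever the lens; pixels are square), "cx", "cy" (the principal point, pixels), "D" ([k1, k2, p1, p2, k3] as OpenCV has them; the pictures are not rectified), "rvec" (rotation vector, rad) and "tvec" (3), from world to camera coordinates, as OpenCV has them. Camera axes: x right, y down, z forward; pixel columns grow to the right and rows downward; lengths in m; the calibration is good to about 2 mm. A picture is of the moment at which its call begins.
- hand_in(): hands the job in, once; it reports no verdict.
The state is a dict: "t": time; "q": joint angles; "joint_vel": joint speeds; "joint_torque": joint torques, N m; "eef_pos": TCP position; "tool_rot": TCP orientation; "contact_force": force on the tool from outside, world axes, zero at the start; "torque": the same for the moment, N m; "gripper_width": opening from 0.0 (shut) to 1.0 (fully open).
Only numpy, scipy, OpenCV 4.12 (cv2) and the standard library are available. Lean on these libraries where they do the work, as an engineer would, in place of code of your own. Each camera call takes 0.05 s, during which the arm holds its last target.

TASK

Push the folded phone stand along its rails into the clamp until it is fully home against the stop, then press the clamp's red handle down past its over-centre point so that it locks by itself on the rivet and let go of it. Then free the stand by pressing only the yellow release lever until the handle springs open, and leave the stand lying home in the open jaws. Be gentle throughout: never force the handle or lever against its stop, and leave the racket, ashtray and remote alone.

Things in the scene. Friction and masses are not known exactly. Their poses are not given: they have to be found in the camera images.
- clamp: Locking clamp (like locking pliers) on a fixed wooden board, 120 x 460 x 18 mm. Origin on the work surface, z up; the board runs along its y axis, y = -230 to +230 mm. The +y end has a steel bed (top at z = 22 mm) with 5 mm high guide rails 63 mm apart, for the stand; the -y end has the red handle and, beyond it, the yellow release lever. All swing about axes parallel to x.
- jaw: Moving steel upper jaw; origin on its pivot (y = 36, z = 40 mm in the clamp's frame). Linked to the handle, it comes down with it. Its sprung foot, 15 mm across, black tip, lands at y = 90 mm of the clamp, on the rivet of a stand that is fully home. It stays below 115 mm high.
- handle: Steel bar with red end pad; origin on its pivot (y = -20, z = 62 mm in the clamp's frame), reaching 126 mm towards -y. Starts raised 27 to 41 degrees, stays where left. Pressing the pad takes 2 to 8 N, fading to almost none over centre, 4 mm (at the pad) before its hard stop, where it stays locked. An adjusting screw of unknown setting puts centre and stop together up to 7 mm higher or lower.
- handle_pad (a point): Middle of the upper face of the red pad (30 mm wide, 36 mm long) at the handle's end, 108 mm from the handle's pivot; locked, it lies about 69 mm (give or take 7 mm) above the work surface, at y = -128 mm of the clamp. Raised, it is higher and somewhat nearer the pivot.
- release: Yellow release lever, a see-saw; origin on its pivot (y = -155, z = 52.5 mm in the clamp's frame). Its pad pressed down, its toe lifts the locked handle back over centre; the handle then springs up by itself. Takes 1 to 6 N and 5 to 25 mm of pad travel, depending on the adjusting screw; a hard stop at 30 mm. Its spring brings it back up.
- release_pad (a point): Middle of the upper face of the yellow pad (26 mm wide, 32 mm long), 43 mm from the lever's pivot on the side away from the handle; at rest about 68.5 mm above the work surface, tilted 17 degrees with its outer end up.
- stand_mid (a point): Centre (half-way up) of the folded aluminium phone stand, 60 (x) x 90 (y) x 12 mm, loose on the bed between the rails, axes along the clamp's. It starts 20 to 35 mm short of the stop; fully home its -y end touches the stop and this point is at y = 123 mm of the clamp. Its +y end, 45 mm from here, is an upright face to push on. 140 to 240 g; slides with 1 to 2 N.
- stand: The same phone stand; origin at the centre of its underside. A 26 x 24 mm boss, 14 mm high, near its -y end carries the brass rivet.
- rivet (a joint): How far (m) the rivet has been pressed into the stand: 0 = standing 4 mm proud of the boss, 0.004 = fully in. It goes in with about 10 N and stays.
- rivet_head (a point): Top of the brass rivet head (13 mm across), 33 mm from the stand's centre towards its -y end; 20 mm above the stand's underside while proud, 16 mm when pressed in.
- racket: Blue mosquito racket, about 180 x 410 x 28 mm, loose on the cabinet top beside the clamp's release end; origin under its middle.
- ashtray: Green glass ashtray, 110 mm across and 35 mm high, loose, fragile; origin under its centre.
- remote: Black television remote control, 160 x 45 x 18 mm, loose; origin under its centre.
- stop_face (a point): Middle of the face of the clamp's stop block (50 mm wide, 14 mm high above the bed), at y = 78 mm of the clamp, z = 29 mm; it faces +y. The guide rails run from y = 90 to 200 mm.
Things that resemble listed ones, but are neither listed nor needed, are in the scene too. There is more than one size of the stand; the job needs the largest.

How it is judged:
On the way, in this order (a step that is already met when the one before it is completed fails the run):
1. the stand is pushed fully home against the stop, its rivet still proud (y of stand_mid in the frame of clamp below 0.126 m and value of joint rivet below 0.001 m and contact force between jaw and stand below 0.5 N), for 0.1 s.
2. the clamp stays locked by itself on the pressed-in rivet, the robot touching neither handle nor lever (contact force between jaw and stand above 15 N and value of joint rivet above 0.003 m and contact force between each of the fingers, the arm and handle below 0.2 N and contact force between each of the fingers, the arm and release below 0.2 N and y of stand_mid in the frame of clamp below 0.127 m), for 0.3 s.
3. the release lever is pressed while the clamp is still locked and the handle is not held (contact force between any of the fingers, the arm and release above 0.3 N and contact force between each of the fingers, the arm and handle below 0.2 N and z of release_pad in the frame of clamp below 0.0675 m and contact force between jaw and stand above 5 N), for 0.02 s.
4. the handle has sprung open and the jaw is off the stand (contact force between jaw and stand below 0.2 N and z of handle_pad in the frame of clamp above 0.082 m), for 0.1 s.
At the end, for the whole second after the job is handed in: The rivet is pressed in (at least 3 of its 4 mm), the stand lies flat on the bed within 4 mm of fully home, the jaw is clear of it, the handle stands open (pad more than 82 mm above the work surface) and at rest, the release lever is back up, and the robot touches nothing (all of step 4 and y of stand_mid in the frame of clamp below 0.127 m and value of joint rivet above 0.003 m and z of stand_mid in the frame of clamp below 0.031 m and angle between stand's own z axis and vertical below 0.05 rad and z of release_pad in the frame of clamp above 0.066 m and linear speed of stand below 0.01 m/s and angular speed of handle below 0.1 rad/s).
It fails at once if the robot presses the handle with more than 30 N (contact force between any of the fingers, the arm and handle above 30 N).
It fails at once if the robot presses the release lever with more than 30 N (contact force between any of the fingers, the arm and release above 30 N).
It fails at once if the robot pushes the stand with more than 35 N (contact force between any of the fingers, the arm and stand above 35 N).
It fails at once if the racket, the ashtray or the remote is moved more than 20 mm (distance of any of racket, ashtray, remote from where it was at the start of the episode above 0.02 m).
It also fails if it takes over 72 s, if anything falls off the work surface, if the arm or the gripper's body presses on something with over 40 N, if the wrist force passes 120 N, or if a joint passes its speed limit or range.

## Working session

There is one attempt and no reset: what is moved stays moved. The work goes in short steps, Python scripts to look and compute and a shell command to move; the robot and the scene stay as the last step left them, time stands still between calls to the robot, and variables do not carry over. Pictures are saved under pics/ and viewed, and the job is handed in when it is done.

```bash
mkdir -p pics
cat > h.py <<'E'
import numpy as np, cv2
from station import get_obs, read_camera
def save(name,fn):
    c=read_camera(name); cv2.imwrite('pics/'+fn,c['color'][:,:,::-1]); np.savez(''+fn[:-4]+'.npz',**{k:np.array(v) for k,v in c.items()}); return c
def load(fn): return dict(np.load(''+fn+'.npz'))
def K(c):
    f=240/np.tan(np.radians(float(c['fovy']))/2); return np.array([[f,0,float(c['cx'])],[0,f,float(c['cy'])],[0,0,1]])
def ray(c,u,v):
    p=cv2.undistortPoints(np.array([[[u,v]]],float),K(c),np.array(c['D'],float))[0,0]
    R=cv2.Rodrigues(np.array(c['rvec'],float))[0]; t=np.array(c['tvec'],float).ravel()
    return -R.T@t, R.T@np.array([p[0],p[1],1.])
def onz(c,u,v,z):
    o,d=ray(c,u,v); return o+d*(z-o[2])/d[2]
def dep(c,u,v):
    o,d=ray(c,u,v); return o+d*float(c['range_z'][int(round(v)),int(round(u))])
def proj(c,P):
    return cv2.projectPoints(np.array(P,float).reshape(-1,3),np.array(c['rvec'],float),np.array(c['tvec'],float),K(c),np.array(c['D'],float))[0][:,0]
def cloud(c):
    v,u=np.mgrid[0:480,0:640]; uv=np.stack([u.ravel(),v.ravel()],1).astype(float)[:,None]
    p=cv2.undistortPoints(uv,K(c),np.array(c['D'],float))[:,0]
    z=c['range_z'].ravel(); P=np.c_[p*z[:,None],z]
    R=cv2.Rodrigues(np.array(c['rvec'],float))[0]; t=np.array(c['tvec'],float).ravel()
    W=(P-t)@R; W[z==0]=np.nan
    return W.reshape(480,640,3)
E
python3 - <<'E'
from h import *
print(get_obs())
for n in ['scene','side','wrist']:
    c=save(n,n+'0.png'); print(n,ray(c,320,240),c['fovy'])
E
```

```text
{'t': 0.0, 'q': array([-1.35711986,  0.477792  ,  0.0223441 ,  1.55648567, -0.01147772,
        1.10930455, -0.08306102]), 'joint_vel': array([ 0.00163218, -0.00107243,  0.00030751,  0.00146774,  0.0003098 ,
        0.00047666,  0.00125231]), 'joint_torque': array([-2.49026562e-04, -5.96451688e+01,  1.60731923e+00, -2.81199092e+01,
        1.23410838e-02,  9.42846760e-03, -2.69296879e-05]), 'eef_pos': array([0.21333315, 0.63989862, 0.30291668]), 'tool_rot': array([ 6.07255700e-04,  8.11230028e-01,  5.84726411e-01, -7.05218856e-04]), 'contact_force': array([0.27278459, 0.2418897 , 0.24735841]), 'torque': array([ 0.09746691, -0.03562769,  0.00452914]), 'gripper_width': 1.0011792512464042}
scene (array([1.20897959, 0.33570227, 1.10663836]), array([-0.56140353, -0.30942035, -0.76761395])) 54.090546555385835
side (array([-0.47923295,  0.97222361,  1.1627094 ]), array([ 0.53789223, -0.59933913, -0.59300412])) 44.891809123250795
wrist (array([0.13726658, 0.66592653, 0.37322995]), array([ 0.28096114, -0.11746759, -0.952819  ])) 63.49323023701457
```

View pics/scene0.png

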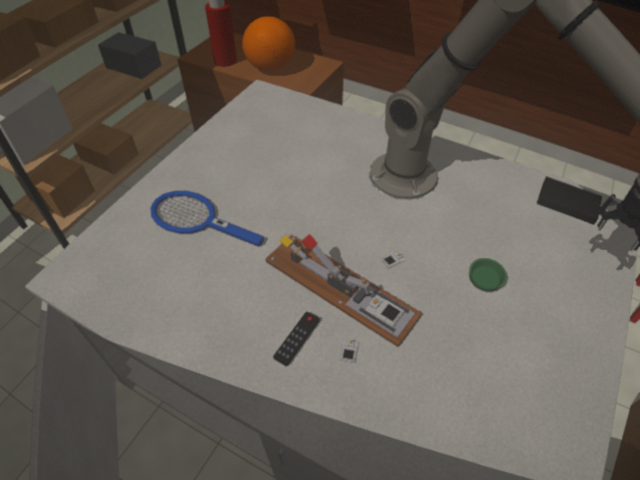

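View pics/side0.png

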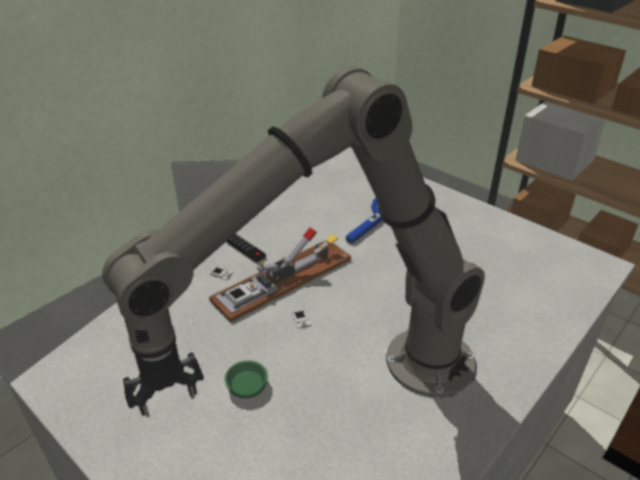

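View pics/wrist0.png

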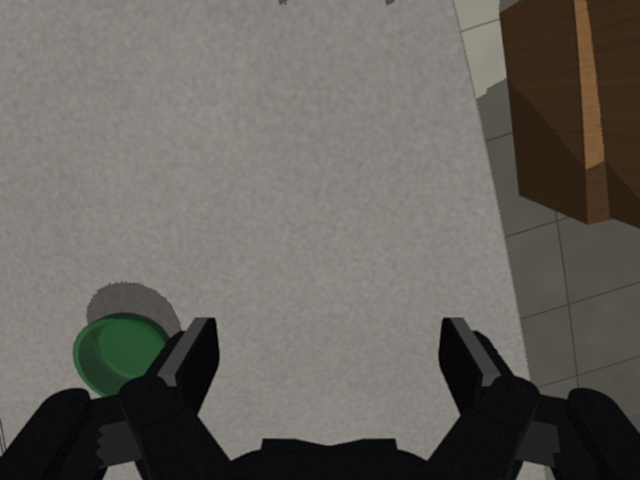

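The scene view shows the board from (266,260) to (420,315). The red pad is at (310,243), the yellow pad at (288,241), the stand at (383,308), the ashtray at (488,275), the remote at (298,338) and the racket handle end at (262,241). Next I'll measure the board.

Run:
```python
from h import *
c=load('scene0'); im=c['color'][:,:,::-1]
cv2.imwrite('pics/s_crop.png',cv2.resize(im[210:370,240:450],None,fx=3.7,fy=3.7,interpolation=cv2.INTER_CUBIC))
cs=load('side0'); 
cv2.imwrite('pics/d_crop.png',cv2.resize(cs['color'][200:340,190:390,::-1],None,fx=3.9,fy=3.9,interpolation=cv2.INTER_CUBIC))
hsv=cv2.cvtColor(im,cv2.COLOR_BGR2HSV)
m=((hsv[...,0]>4)&(hsv[...,0]<18)&(hsv[...,1]>110)).astype(np.uint8)
m[:,:250]=0;m[:225]=0;m[360:]=0;m[:,440:]=0
W=cloud(c); P=W[m>0]; P=P[~np.isnan(P[:,0])]; print(len(P), np.median(P,0))
uv=np.argwhere(m>0)[:,::-1].astype(float)
T=np.array([onz(c,u,v,0.018)[:2] for u,v in uv],np.float32)
hull=cv2.minAreaRect(T); print(hull, cv2.boxPoints(hull))
for nm,lo,hi in [('red',(0,150,90),(4,255,255)),('yel',(20,150,90),(32,255,255))]:
    for C,nn in [(c,'scene'),(cs,'side')]:
        h=cv2.cvtColor(np.ascontiguousarray(C['color'][:,:,::-1]),cv2.COLOR_BGR2HSV)
        k=cv2.inRange(h,lo,hi); n,l,s,ce=cv2.connectedComponentsWithStats(k)
        Wc=cloud(C)
        for i in range(1,n):
            if s[i,4]>15: print(nm,nn,s[i],ce[i],np.nanmedian(Wc[l==i],0))
```

```text
2102 [ 0.55521206 -0.02388305  0.01749489]
((0.5319229364395142, 0.02554263174533844), (0.4546884298324585, 0.11986998468637466), 81.13093566894531) [[ 0.43765333 -0.18984269]
 [ 0.55609006 -0.20832388]
 [ 0.62619257  0.24092795]
 [ 0.5077558   0.25940913]]
red scene [206   4  22   7  52] [214.69230769   7.48076923] [-0.51859306 -1.17980799  0.1494219 ]
red scene [303 235  13  15 111] [309.21621622 242.0990991 ] [ 0.5156582  -0.07940695  0.13162572]
red scene [637 278   3   7  17] [638.17647059 281.29411765] [-0.65419882  1.12501987 -0.71805507]
red scene [631 311   9  11  50] [635.82 316.84] [-0.41422259  1.12592317 -0.70584446]
red side [305 229  10  10  59] [309.38983051 233.37288136] [ 0.5054129  -0.07699568  0.12898757]
yel scene [280 236  13  11  83] [286.         241.07228916] [ 0.49853854 -0.16680396  0.06764206]
yel side [328 237   8   7  30] [331.3        239.43333333] [ 0.49284104 -0.1638923   0.06417013]
```

View pics/s_crop.png

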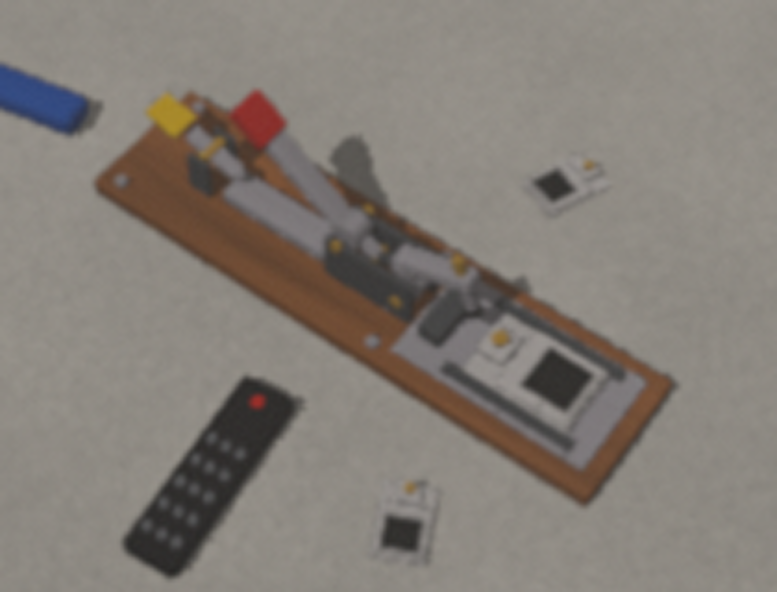

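View pics/d_crop.png

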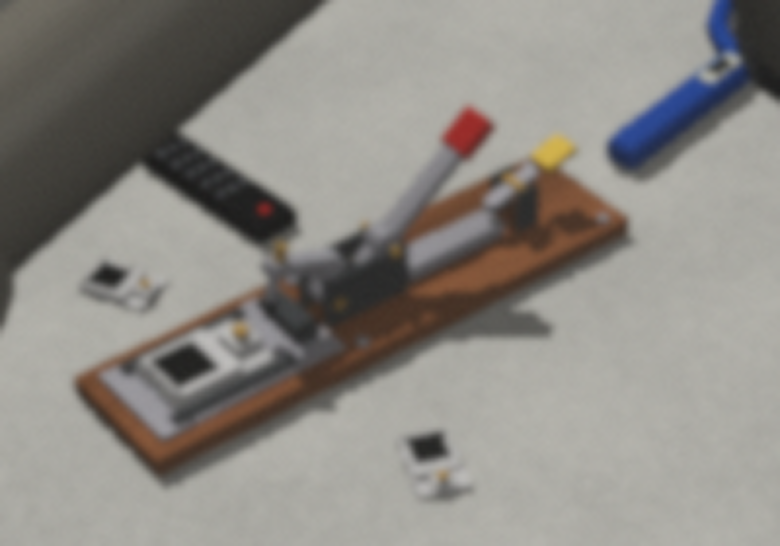

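```bash
cat >> h.py <<'E'
TH=np.radians(81.13-90); C0=np.array([0.532,0.0255])
def w2c(p):
    p=np.asarray(p,float); d=p[:2]-C0; c,s=np.cos(TH),np.sin(TH)
    return np.array([c*d[0]+s*d[1],-s*d[0]+c*d[1],p[2]])
def c2w(p):
    c,s=np.cos(TH),np.sin(TH); return np.array([C0[0]+c*p[0]-s*p[1],C0[1]+s*p[0]+c*p[1],p[2]])
def brass(c,box):
    h=cv2.cvtColor(np.ascontiguousarray(c['color'][:,:,::-1]),cv2.COLOR_BGR2HSV)
    k=cv2.inRange(h,(14,90,70),(28,255,255)); u0,v0,u1,v1=box; m=np.zeros_like(k); m[v0:v1,u0:u1]=k[v0:v1,u0:u1]
    n,l,s,ce=cv2.connectedComponentsWithStats(m); return [(s[i,4],ce[i]) for i in range(1,n) if s[i,4]>2]
E
python3 - <<'E'
from h import *
from scipy.spatial.transform import Rotation as R
for n,box in [('scene0',(370,294,382,310)),('side0',(244,278,258,292))]:
    c=load(n)
    for a,e in brass(c,box): print(n,a,e,w2c(onz(c,*e,0.041)), w2c(dep(c,*e)))
c=load('scene0')
# board corners by eye from the crop
for u,v in [(97,185),(190,95),(675,383),(587,502)]:
    print(w2c(onz(c,240+u/3.7,210+v/3.7,0.018)))
print('stand +y end', [w2c(onz(c,240+u/3.7,210+v/3.7,0.034)) for u,v in [(612,375),(555,428)]])
print('racket end',w2c(onz(c,240+88/3.7,210+115/3.7,0.014)))
print('tool x yaw',R.from_quat(get_obs()['tool_rot'],scalar_first=True).as_matrix().round(3))
for p in [(0,.235,0),(0,-.11,0),(0,-.198,0)]: print(c2w(p))
E
```

```text
scene0 10 [374.8 301. ] [-0.00352008  0.11229433  0.041     ] [-0.00208171  0.11298195  0.04345412]
side0 4 [251.5 284.5] [-0.00934294  0.11355941  0.041     ] [-0.00518184  0.11111971  0.03689043]
[ 0.05778244 -0.22361362  0.018     ]
[-0.05850643 -0.22503039  0.018     ]
[-0.06151443  0.2305155   0.018     ]
[0.05898944 0.22970764 0.018     ]
stand +y end [array([-0.02981002,  0.19333767,  0.034     ]), array([0.03168866, 0.18379762, 0.034     ])]
racket end [ 0.00629974 -0.27987774  0.014     ]
tool x yaw [[ 0.316  0.949 -0.   ]
 [ 0.949 -0.316 -0.001]
 [-0.001  0.    -1.   ]]
[0.56823537 0.25768957 0.        ]
[ 0.51503876 -0.08318448  0.        ]
[ 0.50146977 -0.17013207  0.        ]
```

```bash
python3 -m creep '[[[0,0,-0.083,0,0,0,0],[0,0,-0.083,0,0,0,0],[0,0,0,-0.022,0.027,0,0],[0,0,0,-0.022,0.027,0,0],[0,0,0,-0.022,0.027,0,0],[0,0,0,-0.022,0.027,0,0],[0,0,0,-0.022,0.027,0,0],[0,0,0,-0.022,0.027,0,0],[0,0,0,-0.022,0.027,0,0],[0,0,0,-0.022,0.027,0,0],[0,0,0,-0.022,0.027,0,0],[0,0,0,-0.022,0.027,0,0],[0,0,0,-0.022,0.027,0,0],[0,0,0,-0.022,0.027,0,0],[0,0,0,-0.022,0.027,0,0],[0,0,0,-0.022,0.027,0,0],[0,0,0,-0.022,0.027,0,0],[0,0,0,0,0,0,0]]]' 30
cat > st.py <<'E'
from h import *
from scipy.spatial.transform import Rotation as R
o=get_obs(); M=R.from_quat(o['tool_rot'],scalar_first=True).as_matrix()
c,s=np.cos(TH),np.sin(TH); f=o['contact_force']
print('t %.2f clamp xyz %s F(clamp axes) %s'%(o['t'],(w2c(o['eef_pos'])*1000).round(1),np.round([c*f[0]+s*f[1],-s*f[0]+c*f[1],f[2]],2)))
print('tool x yaw deg %.2f, z axis %s, width %.3f'%(np.degrees(np.arctan2(M[1,0],M[0,0])),M[:,2].round(3),o['gripper_width']))
E
python3 st.py; python3 -c "
from h import *
save('wrist','wrist1.png')"
```

```text
t: 1.65
eef_pos: [0.5771, 0.2373, 0.2962]
tool_rot: [0.001, 0.754, 0.657, -0.006]
contact_force: [0.7, -1.1, 1.0]
gripper_width: -0.002
t 1.65 clamp xyz [ 11.9 216.3 296.2] F(clamp axes) [ 0.82 -0.97  1.02]
tool x yaw deg 82.14, z axis [-0.007 -0.009 -1.   ], width -0.002
```

View pics/wrist1.png

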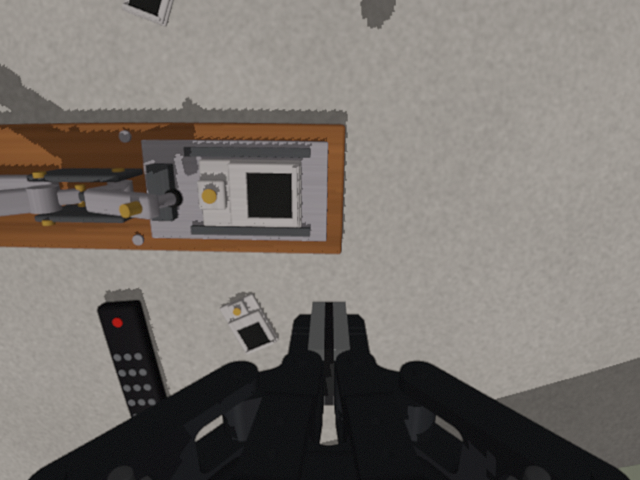

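The wrist view shows the board's +y end with corners at (345,123) and (341,252). The rivet is at (209,196), the stand's end at x≈299, the stop block at x≈148-180, and the small decoy stand at (248,320). I'll refine the clamp frame from this.

Run:
```python
from h import *
c=load('wrist1'); im=c['color'][:,:,::-1]
hsv=cv2.cvtColor(np.ascontiguousarray(im),cv2.COLOR_BGR2HSV)
m=cv2.inRange(hsv,(4,110,40),(18,255,255)); m[:,:0]=0; m[300:]=0
m=cv2.morphologyEx(m,cv2.MORPH_OPEN,np.ones((3,3)))
def fit(pts,z): 
    T=np.array([onz(c,u,v,z)[:2] for u,v in pts],np.float32); return cv2.fitLine(T,cv2.DIST_HUBER,0,.01,.01).ravel()
top=[(u,np.argmax(m[:,u]>0)) for u in range(10,330,4)]
bot=[(u,479-np.argmax(m[::-1,u]>0)+1) for u in range(10,330,4)]
end=[(639-np.argmax(m[v,::-1]>0)+1,v) for v in range(130,248,3)]
for n,p in [('top',top),('bot',bot),('end',end)]:
    l=fit(p,0.018); print(n,l,np.degrees(np.arctan2(l[1],l[0])),w2c([l[2],l[3],0]).round(4))
for n,u,v,z in [('rivet',209,195.5,.042),('end mid',299.5,193,.034),('e1',301,162,.034),('e2',297,226,.034),('end low',302,193,.022),('stopface',182,192,.036)]:
    print(n,w2c(onz(c,u,v,z)),w2c(dep(c,u,v)))
print(brass(c,(195,180,225,212)))
```

```text
top [0.15417473 0.9880436  0.4798889  0.10488268] 81.13106 [-0.0637  0.0704  0.    ]
bot [0.15403233 0.9880658  0.59721637 0.09181254] 81.13932 [0.0542 0.0756 0.    ]
end [ 0.9874691  -0.15781257  0.5598174   0.2512683 ] -9.079952 [-0.0073  0.2274  0.    ]
rivet [-0.00433181  0.11212035  0.042     ] [-0.00444819  0.11231019  0.0425941 ]
end mid [-0.00623044  0.18899123  0.034     ] [-0.0050008   0.18845459  0.02737025]
e1 [-0.03281629  0.19036478  0.034     ] [-0.03158032  0.18946575  0.02229666]
e2 [0.02346109 0.18662697 0.034     ] [0.02359614 0.18658368 0.03350834]
end low [-0.00404508  0.1902679   0.022     ] [-0.00426134  0.19035473  0.02316672]
stopface [-0.00592743  0.08651579  0.036     ] [-0.00350595  0.08146472  0.02308612]
[(np.int32(172), array([208.6627907 , 195.73837209]))]
```

```bash
sed -i 's/C0=np.array(\[0.532,0.0255\])/C0=np.array([0.5289,0.0250])/' h.py
python3 -m creep '[[[-0.0055,0.01,0.0176,0.002,-0.005,0.03,0],[0,0,0,0.002,-0.005,0.03,0],[0,0,0,0.002,-0.005,0.03,0],[0,0,0,0,0,0.03,0],[0,0,0,0,0,0.03,0],[0,0,0,0,0,0.01,0],[0,0,0,0,0,0,0]]]'
python3 st.py; python3 -c "
from h import *
save('wrist','wrist2.png')"
```

```text
t: 2.28
eef_pos: [0.5586, 0.2548, 0.132]
tool_rot: [-0.003, 0.758, 0.652, 0.003]
contact_force: [-0.1, -0.2, 1.0]
gripper_width: -0.0
t 2.28 clamp xyz [ -6.1 231.7 132. ] F(clamp axes) [-0.07 -0.23  0.96]
tool x yaw deg 81.38, z axis [ 0.     0.009 -1.   ], width -0.000
```

View pics/wrist2.png

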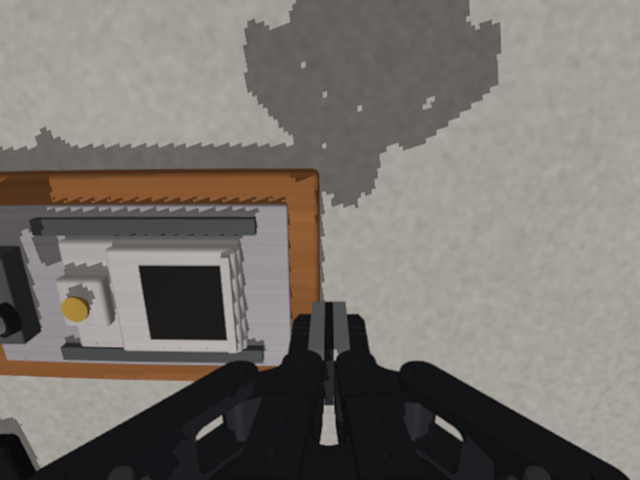

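Run:
```python
from h import *
c=load('wrist2'); o=get_obs()
from scipy.spatial.transform import Rotation as R
M=R.from_quat(o['tool_rot'],scalar_first=True).as_matrix()
print('tip',proj(c,o['eef_pos']+M[:,2]*.073))
for n,u,v,z in [('endcorner1',238,246,.034),('endcorner2',230,350,.034),('boardc',319,172,.018),('rivet',75,309,.042)]: print(n,w2c(onz(c,u,v,z)),w2c(dep(c,u,v)))
```

```text
tip [[327.81627964 320.36866484]]
endcorner1 [-0.02997764  0.19150942  0.034     ] [-0.02784188  0.1900101   0.02762427]
endcorner2 [0.02549339 0.18339472 0.034     ] [0.02223282 0.18478498 0.03890597]
boardc [-0.06151399  0.22850084  0.018     ] [-0.05902797  0.22824239 -0.00044667]
rivet [-0.00112055  0.11308349  0.042     ] [-0.0011308   0.11309768  0.04201927]
```

```bash
python3 -m creep '[[[-0.001,-0.009,0.004,-0.003,0.003,0.015,0],[0,0,0,-0.003,0.003,0.012,0],[0,0,0,0,0,0.004,0],[0,0,0,0,0,0,0]]]'
python3 st.py
```

```text
t: 2.67
eef_pos: [0.5667, 0.2512, 0.1067]
tool_rot: [0.0, 0.759, 0.651, 0.005]
contact_force: [0.6, -0.2, 0.3]
gripper_width: 0.002
t 2.67 clamp xyz [  2.5 229.3 106.7] F(clamp axes) [ 0.66 -0.05  0.3 ]
tool x yaw deg 81.25, z axis [ 0.008  0.005 -1.   ], width 0.002
```

```bash
python3 -m creep '[[[-0.001,0,0,-0.002,-0.001,0.004,0],[0,0,0,-0.004,-0.001,0.003,0],[0,0,0,-0.004,0,0,0],[0,0,0,-0.002,0,0,0],[0,0,0,0,0,0,0]]]'
python3 st.py
```

```text
t: 3.08
eef_pos: [0.5643, 0.2391, 0.1026]
tool_rot: [0.001, 0.759, 0.651, 0.008]
contact_force: [-0.8, 0.1, 0.7]
gripper_width: 0.0
t 3.08 clamp xyz [  1.9 217.  102.6] F(clamp axes) [-0.81 -0.04  0.66]
tool x yaw deg 81.22, z axis [ 0.013  0.008 -1.   ], width 0.000
```

```bash
python3 -m creep '[[[0.011,-0.01,0,-0.002,-0.001,0.002,0],[0,0,0,-0.003,0,0.001,0],[0,0,0,-0.003,0,0,0],[0,0,0,-0.003,0,0,0],[0,0,0,0,0,0,0]]]'
python3 st.py
```

```text
t: 3.5
eef_pos: [0.5617, 0.2272, 0.1]
tool_rot: [0.0, 0.759, 0.651, -0.0]
contact_force: [0.0, -0.6, -0.6]
gripper_width: 0.002
t 3.50 clamp xyz [  1.2 204.8 100. ] F(clamp axes) [ 0.11 -0.64 -0.55]
tool x yaw deg 81.20, z axis [ 0.    -0.001 -1.   ], width 0.002
```

Now I'll push in small steps and watch the force.

```bash
python3 -m creep '[[[0,0,0,-0.003,0,0,0],[0,0,0,-0.003,0,0,0],[0,0,0,-0.003,0,0,0]]]'
python3 st.py
python3 -m creep '[[[0,0,0,-0.003,0,0,0],[0,0,0,-0.003,0,0,0]]]'
python3 st.py;  python3 -c "
from h import *
save('wrist','wrist3.png')"
```

```text
t: 3.75
eef_pos: [0.5603, 0.2187, 0.1001]
tool_rot: [0.0, 0.759, 0.651, 0.001]
contact_force: [-0.3, 0.9, 0.8]
gripper_width: 0.001
t 3.75 clamp xyz [  1.2 196.2 100.1] F(clamp axes) [-0.44  0.84  0.76]
tool x yaw deg 81.25, z axis [ 0.001  0.001 -1.   ], width 0.001
t: 3.92
eef_pos: [0.5595, 0.2127, 0.1003]
tool_rot: [-0.0, 0.759, 0.651, 0.001]
contact_force: [-0.3, 1.1, 1.1]
gripper_width: 0.0
t 3.92 clamp xyz [  1.3 190.2 100.3] F(clamp axes) [-0.43  1.02  1.08]
tool x yaw deg 81.28, z axis [ 0.002  0.001 -1.   ], width 0.000
```

View pics/wrist3.png

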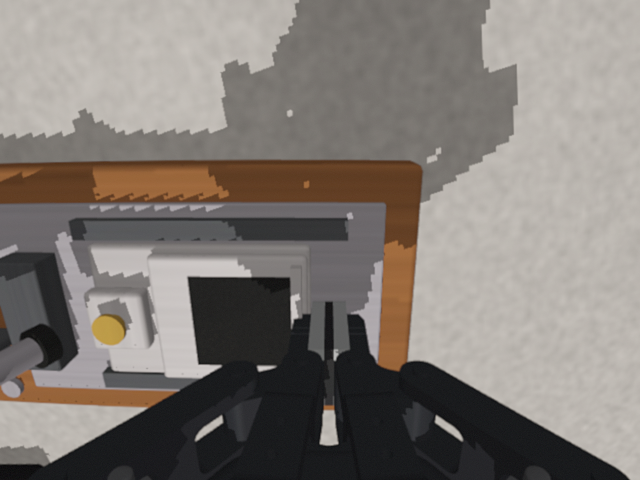

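The wrist view shows the fingertip touching the stand's end at about (300,310), with the rivet at (109,329) and a gap to the stop block. I'll measure the rivet's position.

```bash
cat > rv.py <<'E'
import sys
from h import *
c=save('wrist',sys.argv[1]+'.png')
b=brass(c,tuple(int(x) for x in sys.argv[2].split(',')))
for a,e in b: print(a,e.round(1),(w2c(onz(c,*e,float(sys.argv[3])))*1000).round(1),'depth',(w2c(dep(c,*e))*1000).round(1))
E
python3 rv.py w4 60,290,180,370 0.042
```

```text
828 [111.1 328.8] [ -1.9 105.8  42. ] depth [ -2.2 106.1  42.5]
```

```bash
python3 -m creep '[[[0,0,0,-0.003,0,0,0],[0,0,0,-0.003,0,0,0],[0,0,0,-0.003,0,0,0],[0,0,0,-0.002,0,0,0]]]'
python3 st.py;python3 rv.py w5 60,250,260,370 0.042
python3 -m creep '[[[0,0,0,-0.0015,0,0,0]]]' |grep -A1 -i contact
```

```text
t: 4.35
eef_pos: [0.5577, 0.201, 0.1003]
tool_rot: [-0.0, 0.759, 0.651, 0.001]
contact_force: [0.2, 0.2, 0.4]
gripper_width: -0.003
t 4.35 clamp xyz [  1.3 178.3 100.3] F(clamp axes) [0.14 0.22 0.39]
tool x yaw deg 81.27, z axis [ 0.002  0.002 -1.   ], width -0.003
820 [111.2 328.9] [-1.9 95.1 42. ] depth [-1.9 95.2 42. ]
contact_force: [0.7, 1.7, 0.4]
gripper_width: -0.0
```

```bash
for i in 1 2; do python3 -m creep '[[[0,0,0,-0.0015,0,0,0]]]' |grep -i -e contact -e eef; done; python3 st.py;python3 rv.py w6 60,250,260,370 0.042
```

```text
eef_pos: [0.5572, 0.1977, 0.1003]
contact_force: [-0.1, 0.8, -0.3]
eef_pos: [0.5569, 0.1962, 0.1003]
contact_force: [0.3, 1.1, -0.4]
t 4.65 clamp xyz [  1.3 173.4 100.3] F(clamp axes) [ 0.17  1.13 -0.37]
tool x yaw deg 81.27, z axis [ 0.002  0.002 -1.   ], width -0.004
798 [111.5 328.7] [-2.  90.4 42. ] depth [-2.5 91.  42.9]
```

```bash
python3 -m creep '[[[0,0,0,-0.001,0,0,0]]]' |grep -i -e contact -e eef; 
python3 -m creep '[[[0,0,0,-0.001,0,0,0]]]' |grep -i -e contact -e eef;python3 st.py;python3 rv.py w7 60,250,260,370 0.042
```

```text
eef_pos: [0.5568, 0.1949, 0.1003]
contact_force: [0.4, 1.0, -0.5]
eef_pos: [0.5566, 0.1945, 0.1003]
contact_force: [0.0, 3.9, -0.2]
t 4.87 clamp xyz [  1.3 171.7 100.3] F(clamp axes) [-0.59  3.82 -0.21]
tool x yaw deg 81.27, z axis [ 0.002  0.003 -1.   ], width 0.002
738 [113.  328.2] [-2.2 89.4 42. ] depth [-2.1 89.2 41.8]
```

View pics/w7.png

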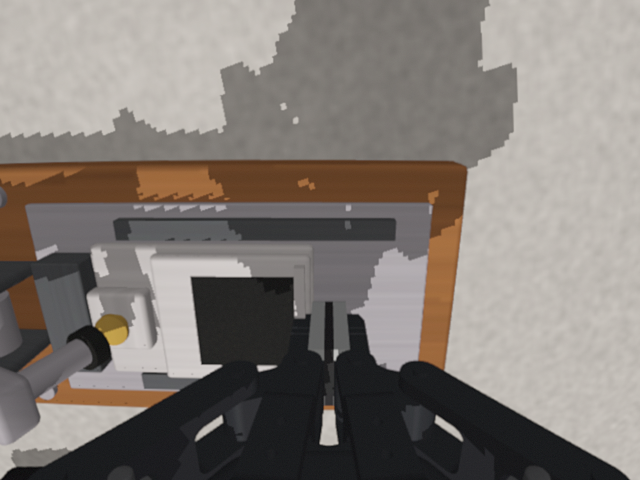

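The stand's end now meets the stop block, the rivet is at (112,329), and the force rose with no further travel. I'll push once more to confirm.

```bash
python3 -m creep '[[[0,0,0,-0.001,0,0,0],[0,0,0,-0.001,0,0,0],[0,0,0,0,0,0,0]]]' |grep -i -e contact -e eef;python3 st.py;python3 rv.py w8 60,250,260,370 0.042
```

```text
eef_pos: [0.5562, 0.1945, 0.1004]
contact_force: [-0.1, 1.1, 0.3]
t 5.17 clamp xyz [  0.8 171.7 100.4] F(clamp axes) [-0.29  1.05  0.31]
tool x yaw deg 81.40, z axis [ 0.002  0.005 -1.   ], width 0.004
740 [112.6 329. ] [-2.2 89.3 42. ] depth [-2.2 89.3 41.9]
```

```bash
python3 -m creep '[[[0,0,0,0.01,0,0,0],[0,0,0,0.015,0,0,0],[0,0,0,0,0,-0.03,0],[0,0,0,0,0,-0.03,0],[0,0,0,0,0,-0.03,0],[0,0,0,0,0,-0.03,0],[0,0,0,0,0,-0.03,0],[0,0,0,0,0,0,0]]]' |grep -i -e contact -e eef;python3 st.py;python3 rv.py w9 60,150,300,370 0.042
```

```text
eef_pos: [0.5591, 0.2226, 0.2534]
contact_force: [1.0, 1.0, 0.1]
t 5.88 clamp xyz [ -0.6 199.9 253.4] F(clamp axes) [0.85 1.17 0.08]
tool x yaw deg 81.37, z axis [-0.007 -0.006 -1.   ], width -0.003
13 [129.4 151. ] [-59.5  54.1  42. ] depth [-57.7  41.8  18.3]
3 [199. 150.] [-59.7 105.8  42. ] depth [-57.9  97.5  17.2]
48 [205.4 153.6] [-57.1 110.3  42. ] depth [-55.2 103.1  19.5]
64 [220.5 151.8] [-58.3 121.3  42. ] depth [-56.5 114.6  18.1]
9 [236.9 150.4] [-59.2 133.3  42. ] depth [-57.5 127.7  18.4]
9 [246.  151.2] [-58.7 139.8  42. ] depth [-56.9 134.9  19.3]
3 [ 73.3 154. ] [-57.9  10.6  42. ] depth [-56.   -6.1  17.1]
3 [ 80.  155.7] [-56.6  15.6  42. ] depth [-54.7   0.3  18.6]
3 [178.  154.3] [-56.7  90.1  42. ] depth [-54.8  81.   18.7]
3 [191. 154.] [-56.9  99.7  42. ] depth [-54.9  91.3  18.4]
3 [ 69.  157.7] [-55.3   6.7  42. ] depth [-53.2  -9.4  18.6]
3 [212.3 157.7] [-54.2 115.1  42. ] depth [-52.  107.8  18. ]
3 [257.3 156.3] [-55.1 147.8  42. ] depth [-53.1 143.6  19.7]
3 [266.  156.3] [-55.1 154.   42. ] depth [-53.  150.2  18.9]
12 [136.8 162.3] [-51.2  58.7  42.
[... 2892 characters left out ...]
07.7 280. ] [ 41.3 103.1  42. ] depth [51.8 94.7 17.7]
4 [220.5 279.5] [ 40.8 113.5  42. ] depth [ 50.8 106.3  18.8]
3 [ 90.3 281.3] [43.8  5.1 42. ] depth [ 54.3 -11.4  18.1]
10 [ 95.9 281.4] [43.8  9.9 42. ] depth [54.2 -6.  18.4]
3 [100.7 280.7] [43.1 14.2 42. ] depth [53.8 -1.9 17.6]
3 [162.3 281.7] [43.2 65.9 42. ] depth [54.2 53.9 16.9]
12 [173.9 282.1] [43.5 75.4 42. ] depth [54.1 64.7 17.8]
8 [183.  281.5] [42.9 82.9 42. ] depth [53.6 72.7 17.5]
5 [253.6 281.6] [ 42.3 139.8  42. ] depth [ 52.3 134.9  19.2]
3 [204.  282.7] [43.7 99.9 42. ] depth [54.4 91.2 17.7]
4 [271.5 283. ] [ 43.4 154.   42. ] depth [ 53.4 150.3  19.2]
55 [246.6 349.3] [104.8 130.1  42. ] depth [123.1 123.2  14.2]
```

View pics/w9.png

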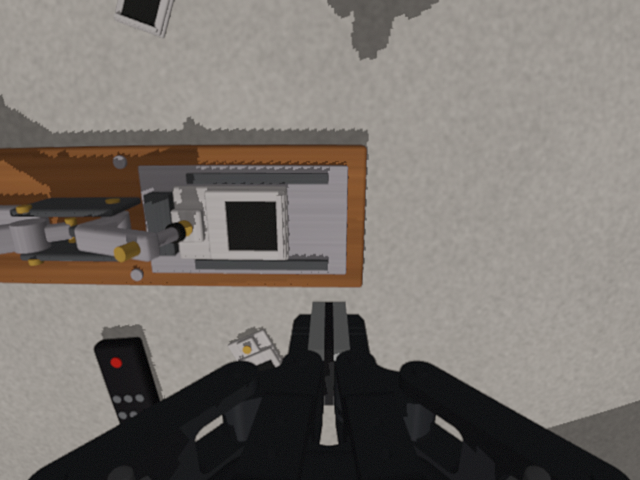

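The stand is home: the rivet at (187,227) measures y≈91, right in front of the stop block. Next I'll travel to the handle.

```bash
python3 -m creep '[[[-0.006,0.007,0,-0.02,0,0,0],[0,0,0,-0.03,0,0,0],[0,0,0,-0.03,0,0,0],[0,0,0,-0.03,0,0,0],[0,0,0,-0.03,0,0,0],[0,0,0,-0.03,0,0,0],[0,0,0,-0.03,0,0,0],[0,0,0,-0.03,0,0,0],[0,0,0,-0.03,0,0,0],[0,0,0,-0.03,0,0,0],[0,0,0,-0.02,0,0,0],[0,0,0,0,0,0,0]]]' |grep -i -e contact -e eef;python3 st.py;python3 -c "
from h import *
c=save('wrist','w10.png')
h=cv2.cvtColor(np.ascontiguousarray(c['color'][:,:,::-1]),cv2.COLOR_BGR2HSV)
W=cloud(c)
for n,lo,hi in [('red',(0,150,70),(4,255,255)),('yel',(20,150,70),(32,255,255))]:
    k=cv2.inRange(h,lo,hi); N,l,s,ce=cv2.connectedComponentsWithStats(k)
    for i in range(1,N):
        if s[i,4]>100: print(n,s[i],ce[i],(w2c(np.nanmedian(W[l==i],0))*1000).round(1))
"
```

```text
eef_pos: [0.5061, -0.0892, 0.2397]
contact_force: [-0.3, 0.7, 0.1]
t 6.93 clamp xyz [  -4.9 -116.4  239.7] F(clamp axes) [-0.37  0.65  0.07]
tool x yaw deg 81.99, z axis [-0.024 -0.007 -1.   ], width -0.001
red [ 310  258   67   58 2859] [346.12941588 284.44805876] [  -9.  -107.3  131.8]
yel [466 222  15   9 105] [473.02857143 226.34285714] [-22.5 -22.8  66.2]
yel [266 231  14  35 376] [272.84840426 247.84042553] [  -2.4 -155.9   57.2]
yel [ 184  232   51   41 1835] [209.31171662 251.58310627] [  -2.6 -196.9   68.6]
yel [626 265  14  21 195] [633.91794872 275.18461538] [ -3.2  68.1 101.8]
```

View pics/w10.png

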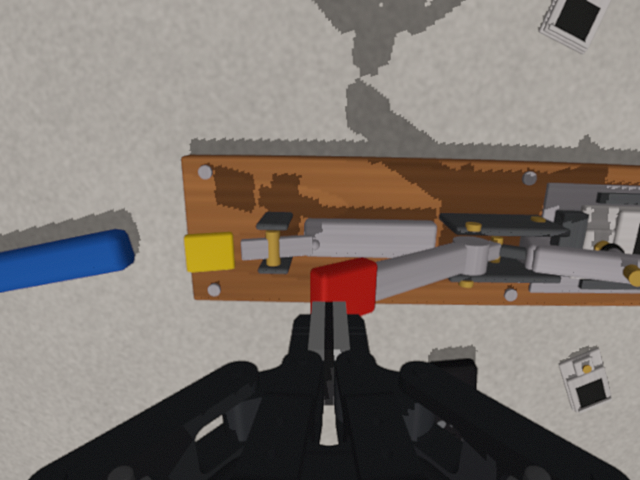

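The wrist view shows the red pad under the fingertips at (343,285), the yellow pad at (209,252), and the racket handle end at (130,250). I'll straighten the tool and descend.

```bash
python3 -m creep '[[[-0.0226,0.0106,0.014,0.004,0.001,0.005,0],[0,0,0,0.004,0.001,0.01,0],[0,0,0,0,0,0.008,0],[0,0,0,0,0,0,0]]]' |grep -i -e contact -e eef;python3 st.py
```

```text
eef_pos: [0.5095, -0.0752, 0.2124]
contact_force: [-0.4, 0.4, -0.2]
t 7.32 clamp xyz [  -3.7 -102.   212.4] F(clamp axes) [-0.46  0.37 -0.17]
tool x yaw deg 81.46, z axis [-0.004  0.002 -1.   ], width -0.003
```

```bash
python3 -m creep '[[[0.003,0,0.004,-0.004,0.001,0.002,0],[0,0,0,-0.003,0,0.002,0],[0,0,0,0,0,0.002,0]]]' |grep -i -e contact -e eef;python3 st.py
python3 -m creep '[[[0,0,0,-0.001,0,0.003,0]]]' |grep -i -e contact -e eef
python3 -m creep '[[[0,0,0,-0.001,0,0.003,0]]]' |grep -i -e contact -e eef
python3 -m creep '[[[0,0,0,-0.001,0,0.003,0]]]' |grep -i -e contact -e eef
python3 st.py
```

```text
eef_pos: [0.5098, -0.0802, 0.2049]
contact_force: [0.1, -0.0, 1.9]
t 7.57 clamp xyz [  -2.6 -106.9  204.9] F(clamp axes) [ 0.09 -0.02  1.85]
tool x yaw deg 81.52, z axis [-0.01   0.003 -1.   ], width -0.002
eef_pos: [0.51, -0.0811, 0.202]
contact_force: [-0.5, 1.3, 1.3]
eef_pos: [0.5101, -0.0824, 0.1989]
contact_force: [-0.2, -1.0, 1.1]
eef_pos: [0.51, -0.0836, 0.1959]
contact_force: [-0.5, -0.4, 1.5]
t 7.82 clamp xyz [  -1.9 -110.2  195.9] F(clamp axes) [-0.43 -0.52  1.53]
tool x yaw deg 81.52, z axis [-0.009  0.002 -1.   ], width 0.000
```

```bash
python3 -m creep '[[[0,0,0,-0.001,-0.0005,0.003,0],[0,0,0,-0.001,-0.0005,0.003,0]]]' |grep -i -e contact -e eef
python3 -m creep '[[[0,0,0,-0.001,-0.0005,0.003,0],[0,0,0,-0.001,0,0.003,0]]]' |grep -i -e contact -e eef
python3 st.py; python3 -c "
from h import *
save('wrist','w11.png'); c=save('side','sd11.png'); cv2.imwrite('pics/sd11c.png',cv2.resize(c['color'][180:340,190:390,::-1],None,fx=3.5,fy=3.5))"
```

```text
eef_pos: [0.5093, -0.0861, 0.1899]
contact_force: [-0.5, -1.0, 4.9]
eef_pos: [0.5092, -0.0891, 0.1845]
contact_force: [-1.4, -0.2, 6.3]
t 8.15 clamp xyz [  -1.8 -115.8  184.5] F(clamp axes) [-1.3  -0.46  6.3 ]
tool x yaw deg 81.44, z axis [-0.004  0.001 -1.   ], width -0.003
```

View pics/w11.png

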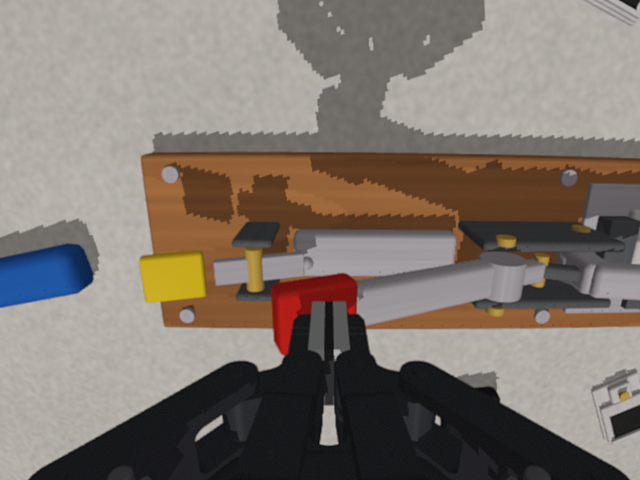

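View pics/sd11c.png

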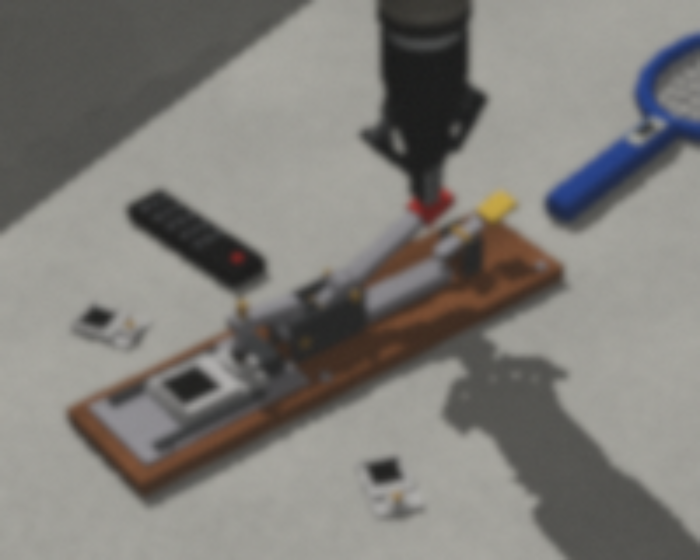

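The fingertips sit in the middle of the red pad at (328,305), and the handle is coming down at about 6 N. I'll continue.

```bash
for i in 1 2 3; do :; done
python3 -m creep '[[[0,0,0,-0.001,0,0.003,0],[0,0,0,-0.001,0,0.003,0]]]' |grep -i -e contact -e eef
python3 -m creep '[[[0,0,0,-0.001,0,0.003,0],[0,0,0,-0.001,0,0.003,0]]]' |grep -i -e contact -e eef
python3 -m creep '[[[0,0,0,-0.001,0,0.003,0],[0,0,0,-0.001,0,0.003,0]]]' |grep -i -e contact -e eef
python3 -m creep '[[[0,0,0,-0.001,0,0.003,0]]]' |grep -i -e contact -e eef
python3 -m creep '[[[0,0,0,-0.001,0,0.003,0]]]' |grep -i -e contact -e eef
python3 st.py
```

```text
eef_pos: [0.509, -0.0916, 0.1788]
contact_force: [-1.8, 0.8, 6.3]
eef_pos: [0.5086, -0.0941, 0.1732]
contact_force: [-1.3, 1.1, 6.5]
eef_pos: [0.5083, -0.0961, 0.1676]
contact_force: [-2.2, 1.3, 7.7]
eef_pos: [0.5082, -0.0971, 0.1648]
contact_force: [-2.3, 0.6, 7.7]
eef_pos: [0.508, -0.0979, 0.1621]
contact_force: [-2.7, 1.7, 7.6]
t 8.92 clamp xyz [  -1.7 -124.6  162.1] F(clamp axes) [-2.92  1.3   7.56]
tool x yaw deg 81.36, z axis [-0.002  0.003 -1.   ], width -0.005
```

```bash
python3 -m creep '[[[0,0,0,0,0.0003,0.003,0]]]' |grep -i -e contact -e eef
python3 -m creep '[[[0,0,0,0,0.0003,0.003,0]]]' |grep -i -e contact -e eef
python3 -m creep '[[[0,0,0,0,0.0003,0.003,0]]]' |grep -i -e contact -e eef
python3 -m creep '[[[0,0,0,0,0.0003,0.002,0]]]' |grep -i -e contact -e eef
python3 -m creep '[[[0,0,0,0,0.0003,0.002,0]]]' |grep -i -e contact -e eef
python3 st.py
```

```text
eef_pos: [0.5081, -0.0984, 0.1593]
contact_force: [-2.6, -2.9, 7.6]
eef_pos: [0.508, -0.0991, 0.1564]
contact_force: [-2.5, -2.3, 6.4]
eef_pos: [0.5078, -0.0996, 0.1534]
contact_force: [-3.0, -1.2, 5.2]
eef_pos: [0.5076, -0.1, 0.1512]
contact_force: [-1.7, -0.6, 3.5]
eef_pos: [0.5075, -0.1003, 0.149]
contact_force: [-1.8, -0.0, 3.3]
t 9.33 clamp xyz [  -1.8 -127.1  149. ] F(clamp axes) [-1.75 -0.31  3.3 ]
tool x yaw deg 81.22, z axis [-0.005  0.002 -1.   ], width -0.002
```

```bash
python3 -m creep '[[[0,0,0,0,0.0003,0.0015,0]]]' |grep -i -e contact -e eef
python3 -m creep '[[[0,0,0,0,0.0003,0.0015,0]]]' |grep -i -e contact -e eef
python3 -m creep '[[[0,0,0,0,0.0003,0.0015,0]]]' |grep -i -e contact -e eef
python3 st.py
```

```text
eef_pos: [0.5075, -0.1005, 0.1471]
contact_force: [-2.0, -0.1, 3.4]
eef_pos: [0.5082, -0.1007, 0.1461]
contact_force: [-3.3, -1.0, 25.4]
eef_pos: [0.5094, -0.101, 0.1459]
contact_force: [-7.5, 1.9, 30.4]
t 9.58 clamp xyz [   0.2 -127.4  145.9] F(clamp axes) [-7.68  0.69 30.4 ]
tool x yaw deg 81.19, z axis [-0.003  0.002 -1.   ], width 0.002
```

The force jumped to about 30 N, so that is the hard stop. I'm backing off at once.

```bash
python3 -m creep '[[[0,0,0,0,0,-0.003,0]]]' |grep -i -e contact -e eef
python3 -m creep '[[[0,0,0,0,0,-0.005,0],[0,0,0,0,0,-0.01,0],[0,0,0,0,0,-0.015,0],[0,0,0,0,0,-0.02,0],[0,0,0,0,0,0,0]]]' |grep -i -e contact -e eef
python3 st.py;  python3 -c "
from h import *
c=save('wrist','w12.png')
h=cv2.cvtColor(np.ascontiguousarray(c['color'][:,:,::-1]),cv2.COLOR_BGR2HSV)
W=cloud(c)
for n,lo,hi in [('red',(0,150,70),(4,255,255)),('yel',(20,150,70),(32,255,255))]:
    k=cv2.inRange(h,lo,hi); N,l,s,ce=cv2.connectedComponentsWithStats(k)
    for i in range(1,N):
        if s[i,4]>100: print(n,s[i],ce[i],(w2c(np.nanmedian(W[l==i],0))*1000).round(1))
"
```

```text
eef_pos: [0.5096, -0.1009, 0.1491]
contact_force: [-0.3, 0.6, -0.5]
eef_pos: [0.5098, -0.1002, 0.2015]
contact_force: [1.5, 0.2, -0.0]
t 10.08 clamp xyz [   0.4 -126.6  201.5] F(clamp axes) [ 1.49  0.43 -0.02]
tool x yaw deg 81.25, z axis [-0.004  0.003 -1.   ], width -0.002
red [ 289  236   66   55 3363] [321.02765388 263.10258698] [  -4.2 -129.9   74. ]
yel [503 222  18  11 160] [511.49375 227.125  ] [-22.7 -23.1  66. ]
yel [268 236  18  41 518] [276.92084942 255.38223938] [  -2.6 -156.    57.1]
yel [ 172  238   61   49 2541] [202.12396694 261.57142857] [  -2.9 -197.1   68.5]
yel [549 245  14  15 113] [556.05309735 249.7699115 ] [-9.7  5.5 66.6]
```

View pics/w12.png

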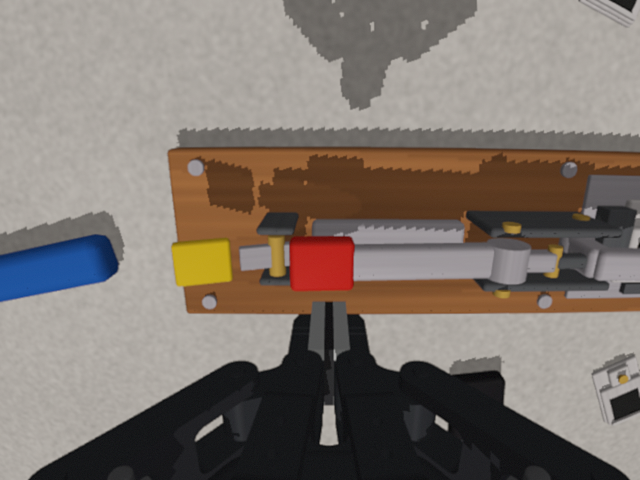

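The handle is locked by itself: the red pad at (321,263) is level, at z≈74 mm. The yellow pad is centred at (202,262), which is (-3,-197,68.5) mm. I'll move over it.

```bash
python3 -m creep '[[[0,0,0,-0.02,-0.001,0,0],[0,0,0,-0.025,-0.001,0,0],[0,0,0,-0.025,-0.001,0.01,0],[0,0,0,0,0,0.015,0],[0,0,0,0,0,0.015,0],[0,0,0,0,0,0,0]]]' |grep -i -e contact -e eef
python3 st.py
```

```text
eef_pos: [0.4948, -0.1693, 0.1574]
contact_force: [-0.3, 0.6, -0.3]
t 10.63 clamp xyz [  -3.7 -197.2  157.4] F(clamp axes) [-0.38  0.53 -0.29]
tool x yaw deg 81.52, z axis [-0.004  0.004 -1.   ], width -0.003
```

```bash
python3 -m creep '[[[0.003,-0.003,0.005,0,0.0005,0.004,0],[0,0,0,0,0,0.003,0],[0,0,0,0,0,0.002,0]]]' |grep -i -e contact -e eef
python3 -m creep '[[[0,0,0,0,0,0.002,0]]]' |grep -i -e contact -e eef
python3 st.py
```

```text
eef_pos: [0.495, -0.1687, 0.1476]
contact_force: [0.3, -0.0, -0.4]
eef_pos: [0.4953, -0.1683, 0.1457]
contact_force: [-0.4, 0.2, 0.0]
t 10.97 clamp xyz [  -3.4 -196.1  145.7] F(clamp axes) [-0.43  0.15  0.01]
tool x yaw deg 81.28, z axis [-0.009  0.002 -1.   ], width -0.005
```

```bash
python3 -m creep '[[[0,0,0,-0.0005,0,0.0015,0]]]' |grep -i -e contact -e eef
python3 -m creep '[[[0,0,0,-0.0005,0,0.0015,0]]]' |grep -i -e contact -e eef
python3 -m creep '[[[0,0,0,-0.0005,0,0.0015,0]]]' |grep -i -e contact -e eef
python3 st.py
```

```text
eef_pos: [0.4955, -0.1683, 0.1442]
contact_force: [1.3, 0.6, 0.3]
eef_pos: [0.4957, -0.1686, 0.1429]
contact_force: [-0.1, 0.5, 0.2]
eef_pos: [0.4958, -0.169, 0.1416]
contact_force: [-1.2, -0.6, 0.7]
t 11.22 clamp xyz [  -2.8 -196.8  141.6] F(clamp axes) [-1.1  -0.79  0.69]
tool x yaw deg 81.39, z axis [-0.008  0.002 -1.   ], width 0.003
```

```bash
for_=1
python3 -m creep '[[[0,0,0,0,0,0.0015,0]]]' |grep -i -e contact -e eef
python3 -m creep '[[[0,0,0,0,0,0.0015,0]]]' |grep -i -e contact -e eef
python3 -m creep '[[[0,0,0,0,0,0.0015,0]]]' |grep -i -e contact -e eef
python3 st.py; python3 -c "
from h import *
c=save('wrist','w13.png')"
```

```text
eef_pos: [0.4959, -0.1691, 0.1402]
contact_force: [-1.0, -1.1, 1.3]
eef_pos: [0.4961, -0.1693, 0.1389]
contact_force: [-0.6, -0.3, 1.7]
eef_pos: [0.4961, -0.1694, 0.1374]
contact_force: [-0.9, 0.4, 1.9]
t 11.47 clamp xyz [  -2.4 -197.2  137.4] F(clamp axes) [-0.93  0.3   1.92]
tool x yaw deg 81.38, z axis [-0.006  0.001 -1.   ], width 0.004
```

View pics/w13.png

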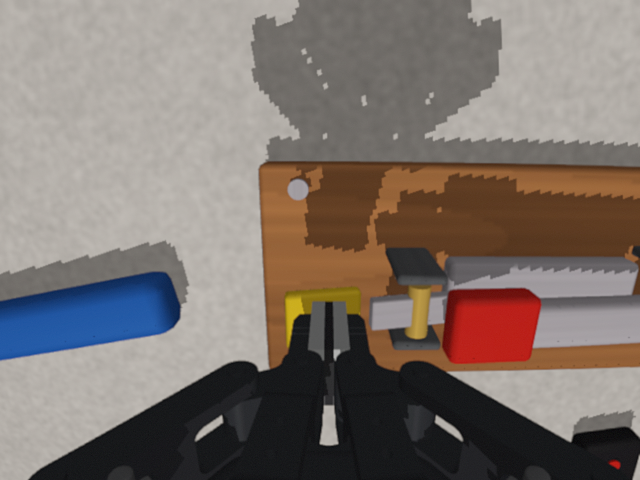

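The fingertips are on the yellow pad at (325,310) and the red pad is still down at (490,325). I'll keep pressing.

```bash
python3 -m creep '[[[0,0,0,0,0,0.0015,0]]]' |grep -i -e contact -e eef
python3 -m creep '[[[0,0,0,0,0,0.0015,0]]]' |grep -i -e contact -e eef
python3 -m creep '[[[0,0,0,0,0,0.0015,0]]]' |grep -i -e contact -e eef
python3 -m creep '[[[0,0,0,0,0,0.0015,0]]]' |grep -i -e contact -e eef
python3 st.py; python3 -c "
from h import *
c=save('wrist','w14.png')"
```

```text
eef_pos: [0.4962, -0.1696, 0.1358]
contact_force: [-0.3, -0.9, 1.9]
eef_pos: [0.4962, -0.1698, 0.1342]
contact_force: [0.4, -1.1, 2.8]
eef_pos: [0.4963, -0.1699, 0.1327]
contact_force: [-0.4, 0.1, 1.3]
eef_pos: [0.4962, -0.1701, 0.1311]
contact_force: [-0.5, -0.6, 2.0]
t 11.85 clamp xyz [  -2.2 -197.8  131.1] F(clamp axes) [-0.42 -0.66  2.01]
tool x yaw deg 81.34, z axis [-0.006  0.001 -1.   ], width 0.004
```

View pics/w14.png

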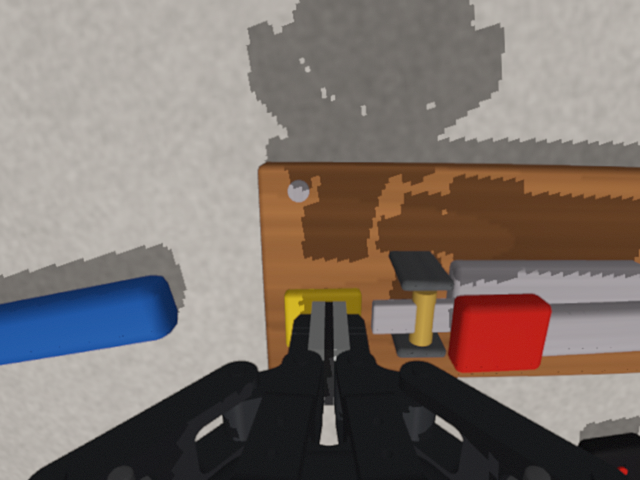

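The fingertips are still on the yellow pad and the red pad is still down at (500,333). I'll go on in single rows.

```bash
python3 -m creep '[[[0,0,0,0,0,0.0015,0]]]' |grep -i -e contact -e eef
python3 -m creep '[[[0,0,0,0,0,0.0015,0]]]' |grep -i -e contact -e eef
python3 -m creep '[[[0,0,0,0,0,0.0015,0]]]' |grep -i -e contact -e eef
python3 st.py; python3 -c "
from h import *
c=save('wrist','w15.png')"
```

```text
eef_pos: [0.4962, -0.1702, 0.1293]
contact_force: [-0.2, 0.2, 2.5]
eef_pos: [0.4962, -0.1703, 0.1277]
contact_force: [-0.4, -1.2, 3.0]
eef_pos: [0.4962, -0.1703, 0.1261]
contact_force: [-1.3, -1.3, 2.6]
t 12.15 clamp xyz [  -2.2 -198.   126.1] F(clamp axes) [-1.06 -1.44  2.63]
tool x yaw deg 81.33, z axis [-0.006  0.    -1.   ], width 0.001
```

View pics/w15.png

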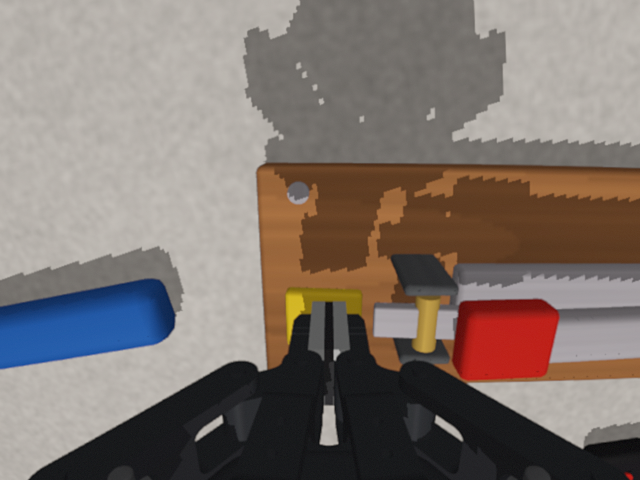

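The view is unchanged, with the red pad still down at (505,340). I've pressed about 16 mm so far and will continue.

```bash
python3 -m creep '[[[0,0,0,0,0,0.0015,0]]]' |grep -i -e contact -e eef
python3 -m creep '[[[0,0,0,0,0,0.0015,0]]]' |grep -i -e contact -e eef
python3 -m creep '[[[0,0,0,0,0,0.0015,0]]]' |grep -i -e contact -e eef
python3 st.py; python3 -c "
from h import *
c=save('wrist','w16.png')"
```

```text
eef_pos: [0.4962, -0.1703, 0.1244]
contact_force: [-1.1, -0.4, 4.9]
eef_pos: [0.4962, -0.1703, 0.1229]
contact_force: [-0.4, -1.0, 2.4]
eef_pos: [0.4962, -0.1702, 0.1213]
contact_force: [-1.3, -1.0, 3.2]
t 12.45 clamp xyz [  -2.2 -197.9  121.3] F(clamp axes) [-1.15 -1.16  3.22]
tool x yaw deg 81.32, z axis [-0.006  0.001 -1.   ], width 0.000
```

View pics/w16.png

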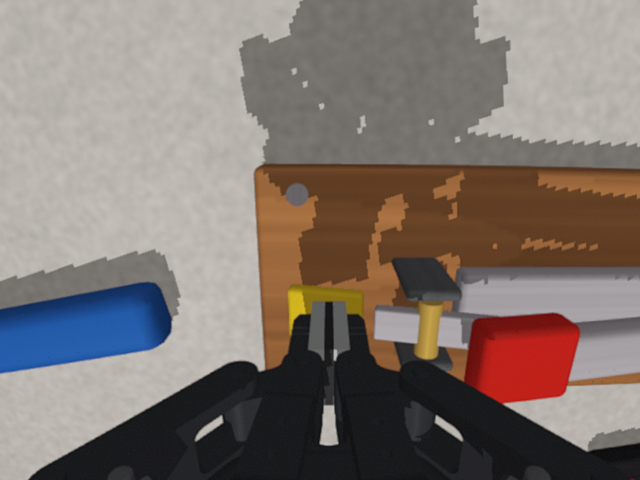

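The red pad has begun to lift, tilting at (520,355). I'll hold for a row and look.

```bash
python3 -m creep '[[[0,0,0,0,0,0,0],[0,0,0,0,0,0,0]]]' |grep -i -e contact -e eef
python3 -c "
from h import *
c=save('wrist','w17.png')"
```

```text
eef_pos: [0.4963, -0.1702, 0.1209]
contact_force: [-1.4, -0.7, 3.2]
```

View pics/w17.png

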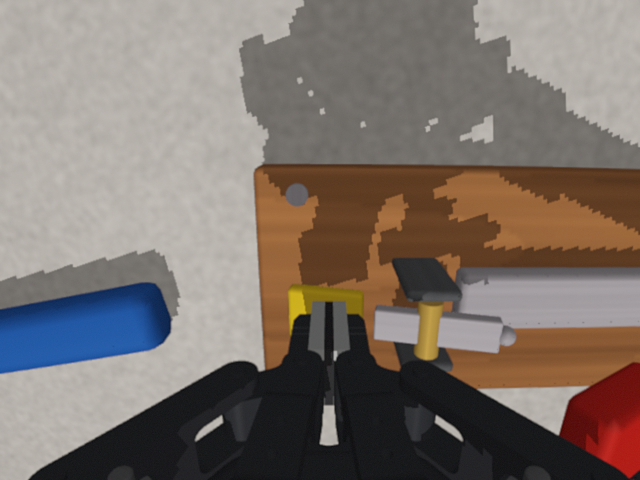

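The handle has sprung open, with the red pad now high at (620,420). I'll lift straight off.

```bash
python3 -m creep '[[[0,0,0,0,0,-0.004,0],[0,0,0,0,0,-0.006,0],[0,0,0,0,0,-0.01,0],[0,0,0,0,0,-0.02,0],[0,0,0,0,0,-0.03,0],[0,0,0,0,0,-0.03,0],[0,0,0,0,0,-0.03,0],[0,0,0,0,0,-0.03,0],[0,0,0,0,0,0,0],[0,0,0,0,0,0,0]]]' |grep -i -e contact -e eef
python3 st.py; python3 -c "
from h import *
save('wrist','w18.png'); c=save('scene','s18.png'); cv2.imwrite('pics/s18c.png',cv2.resize(c['color'][210:370,240:450,::-1],None,fx=3.7,fy=3.7,interpolation=cv2.INTER_CUBIC))
for nn in ['w18','s18']:
  c=load(nn); h=cv2.cvtColor(np.ascontiguousarray(c['color'][:,:,::-1]),cv2.COLOR_BGR2HSV)
  W=cloud(c)
  for n,lo,hi in [('red',(0,150,70),(4,255,255)),('yel',(20,150,70),(32,255,255))]:
    k=cv2.inRange(h,lo,hi); N,l,s,ce=cv2.connectedComponentsWithStats(k)
    for i in range(1,N):
        if s[i,4]>70: print(n,s[i],ce[i],(w2c(np.nanmedian(W[l==i],0))*1000).round(1))
"
```

```text
eef_pos: [0.4956, -0.168, 0.2928]
contact_force: [0.4, -1.0, -0.2]
t 13.55 clamp xyz [  -3.2 -195.9  292.8] F(clamp axes) [ 0.52 -0.89 -0.16]
tool x yaw deg 81.42, z axis [-0.008  0.003 -1.   ], width 0.001
red [ 415  222   52   48 2064] [439.50145349 244.98498062] [  -3.7 -121.   118.3]
red [508 341  11  10  84] [512.5       345.0952381] [136.9  -2.4  19.8]
yel [368 209  13  30 251] [375.20717131 223.15139442] [  -2.9 -156.5   57.3]
yel [ 305  210   40   35 1296] [324.4382716  226.90740741] [  -2.4 -198.    68.9]
red [206   4  24  62 737] [216.57394844  34.67842605] [ -825.4 -1350.3    21.6]
red [300 237  14  15 110] [306.57272727 243.9       ] [   3.7 -114.7  115.2]
yel [280 236  13  11  82] [285.95121951 241.03658537] [  -1.4 -195.3   67.2]
```

View pics/w18.png

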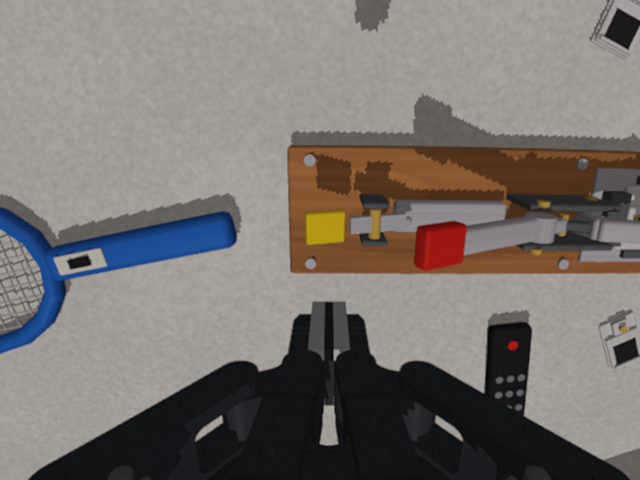

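View pics/s18c.png

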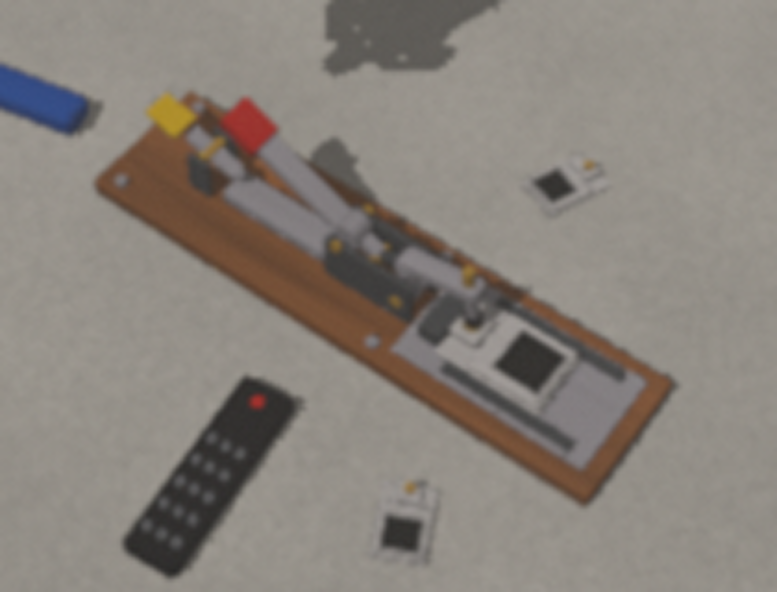

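The handle pad stands at about z = 117 mm and the release pad is back at 68.9 mm. I'll look at the stand and rivet from above.

```bash
python3 -m creep '[[[0,0,0,0.03,-0.004,0,0],[0,0,0,0.04,-0.004,0,0],[0,0,0,0.04,-0.004,0,0],[0,0,0,0.04,-0.004,0,0],[0,0,0,0.04,-0.004,0,0],[0,0,0,0.04,-0.004,0,0],[0,0,0,0.04,-0.004,0,0],[0,0,0,0.04,-0.004,0,0],[0,0,0,0.03,0,0,0],[0,0,0,0.02,0,0,0],[0,0,0,0,0,0,0],[0,0,0,0,0,0,0]]]' |grep -i -e contact -e eef
python3 st.py; python3 -c "
from h import *
c=save('wrist','w19.png')"
```

```text
eef_pos: [0.5104, 0.2062, 0.2752]
contact_force: [0.4, -0.0, -0.7]
t 14.65 clamp xyz [-46.3 176.2 275.2] F(clamp axes) [ 0.36  0.03 -0.69]
tool x yaw deg 81.09, z axis [-0.037 -0.006 -0.999], width 0.003
```

View pics/w19.png

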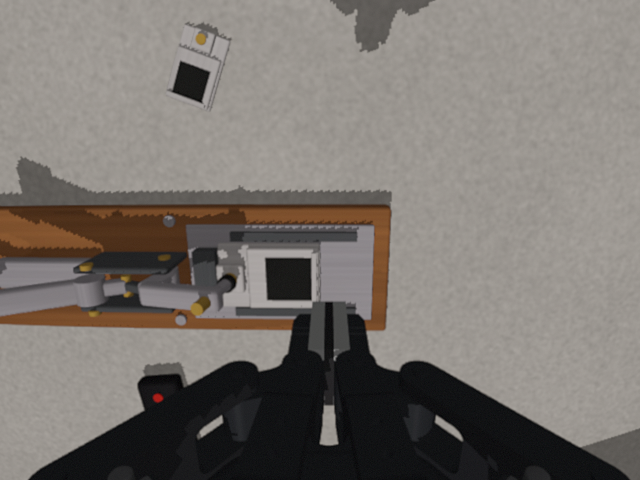

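Run:
```python
from h import *
c=load('w19'); cv2.imwrite('pics/w19c.png',cv2.resize(c['color'][220:330,160:340,::-1],None,fx=4.4,fy=4.4,interpolation=cv2.INTER_CUBIC))
for n,u,v in [('foot',230,282),('foot2',229,278),('boss',238,270),('boss2',235,298),('stand end top',313,262),('stand top -y',250,255)]: print(n,(w2c(dep(c,u,v))*1000).round(1))
for z,u,v in [(.034,320,250),(.034,316,306)]: print('end',(w2c(onz(c,u,v,z))*1000).round(1))
for a,e in brass(c,(215,265,245,300)): print(a,e,(w2c(dep(c,*e))*1000).round(1))
```

```text
foot [-4.1 92.3 49.5]
foot2 [-7.8 91.9 50. ]
boss [-9.7 96.1 35.6]
boss2 [19.9 89.6 28.3]
stand end top [-18.2 161.1  38.7]
stand top -y [-22.7 107.   34. ]
end [-27.4 166.9  34. ]
end [ 24.6 163.   34. ]
12 [232.16666667 274.58333333] [-6.1 91.3 37.4]
```

View pics/w19c.png

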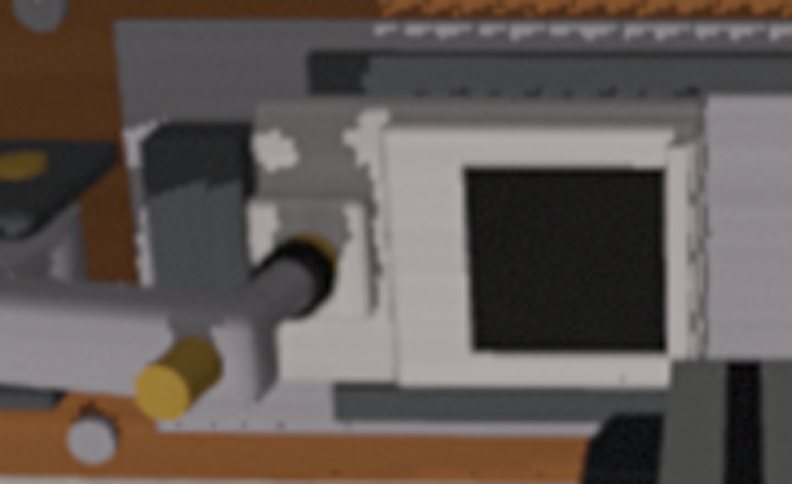

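The black foot at (230,281) sits at z≈50 mm, above the pressed-in rivet, whose visible rim is at z≈37.4 mm. The stand is flush against the stop. I'll hand in.

```bash
python3 -c "
from station import hand_in
print(hand_in())"
```

```text
the job is handed in; nothing more can be done
None
```

I did the whole sequence and handed the job in, but the handle may have briefly been pressed at or just over its 30 N limit. The hand-in gave no verdict.

- **Pushing home:** I pushed the stand against the stop. The force rose to about 4 N with no further travel, and the rivet sat at y ≈ 89–91 mm of the clamp (90 mm nominal), still proud at about 42 mm high.
- **Locking:** I pressed the red handle down through its over-centre point and let go. It stayed locked, with the pad level at about 74 mm.
- **Releasing:** I pressed only the yellow lever, with at most about 5 N at the wrist and about 20 mm of travel. The handle then sprang open by itself.

**Last checks before handing in:**

| Check | Measured | Needed |
|---|---|---|
| Handle pad height | about 117 mm | above 82 mm |
| Release pad height | about 68.9 mm | above 66 mm |
| Jaw foot height | about 50 mm, clear of the stand | off the stand |
| Rivet top height | about 37.4 mm on a small visible rim | about 38 mm when pressed in |
| Stand's +y end | about 163–167 mm | within 4 mm of home (168 mm) |

I saw no movement of the racket or remote in the views I took, but I did not measure them. I did not look at the ashtray again after the start. The run ended at about 15 s of the 72 s allowed.

**The 30 N doubt:** at the handle's hard stop, the last two 1.5 mm steps read 25.4 N and then 30.4 N vertically at the wrist. The reading has about 1 N of noise. I should have looked at the force after the first of those steps instead of sending the next one. I backed off straight away.

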